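# Read a flask's pressure with a stick gauge

## Robot

A 7-joint arm with a two-finger parallel gripper is mounted at the origin on the work surface. World frame = base frame: x ahead of the robot, y to its left, z up, the work surface at z = 0. Lengths are in m, angles in degrees, forces in N, time in s.
With the tool pointing down it reaches from about 0.35 to 0.775 m from the base axis. Payload 3.1 kg.
Tool frame: the origin (TCP) lies on the centre line of the jaws, within the pads' length; the fingertips stand 17 mm ahead of it and the grasp point (between the pads) lies 2 mm behind it (robot.tip_reach is the distance from the TCP to the fingertips, in m); z points along the fingers, y is the direction in which the jaws open and shut (so a half turn about z gives the same grasp; the last joint's range is limited). The gripper opens to 85 mm and grips with 20 to 120 N. Pads are 22 mm wide; open, the fingers measure 114 mm over their backs; the gripper's body (76 mm by 85 mm) begins 54 mm behind the grasp point. The pads swing forward as they close: fully open they stand 13 mm farther back than shut.
Start: joints at [-72.004, 17.813, 0.802, 86.603, -0.252, 75.585, -1.558], TCP at [0.192, 0.516, 0.228] pointing down, gripper open.
Joint ranges: [-154.91, 154.91], [-16.99, 109.72], [-72.82, 74.43], [7.12, 147.25], [-82.49, 262.49], [11.32, 116.49], [-174.64, 174.64]. Speed limits (degrees/s): [159.86, 159.86, 180, 180, 180, 180, 180].

## Interface

Orientations are given as [roll, pitch, yaw] about the fixed x, y, z axes, in that order (R = Rz(yaw) Ry(pitch) Rx(roll)).
In Python, from station import robot, fingers, vision, workorder, recognise gives the robot as it stands. Calls block until the motion is done:
- robot.move_to(position, orientation): joint-space move of the TCP to a pose.
- robot.line_to(position, orientation=None, velocity=0.15, f_stop=None): straight line of the TCP; orientation=None keeps the orientation; velocity is the mean speed in m/s. With f_stop (N) it stops when the force on the tool has changed by that much, and returns True; else False.
- robot.move_j(angles): joint-space move.
- fingers.gripper_to(opening, force=None): opening from 0.0 (shut) to 1.0 (fully open); force is the grip in N (None keeps the last); returns when the fingers have stopped.
- robot.pause(seconds).
- robot.inverse_kinematics(position, orientation): joint angles nearest the present ones, or None.
- vision.grab_frame(name): name is "scene" or "top" or "wrist"; returns the picture (480x640x3 uint8, red, green, blue); there is no depth.
- vision.calibration(name): a dict with "mtx" (3x3 intrinsics, pixels), "k1" (the pictures are not rectified: a ray, as slopes to the right and down, at radius r is drawn at 1 + k1 r^2 times it, then the intrinsics apply), "extrinsics" (4x4, takes a point from world to camera coordinates); the wrist camera has in their place "T_tool_cam" (4x4, takes a point from camera to tool coordinates, whose origin is the TCP and whose axes are the flange's). Camera axes: x right, y up, looking along -z (the intrinsics and any distortion apply to the point x, -y, -z); pixel columns grow to the right and rows downward; lengths in m; the calibration is good to about 2 mm. A picture is of the moment at which its call begins: read the wrist's pose just before it. calibration takes no time and is no camera call.
A pose or a line that the arm cannot do raises robot.PlanningError and nothing moves.
- workorder.close_job(): hands the job in, once; it reports no verdict.
Trained networks look in the newest picture that a camera, given by its name, has taken for a name from the list of things; names that differ only in an ending like _2 or _b are one class to them, and where a whole thing is asked for, a point or a joint stands for the part that bears it (a point fixed in the world has none). Each returns a list of dicts, best first, with "p" (0 to 1); they miss things now and then, are a little off and sometimes report something else, mostly with a low value. They report only what shows in the picture. A call takes as long as a camera call. They do not tell look-alikes from the thing itself.
- recognise(label, camera): "rect" ([centre column, centre row, width, height] in pixels, round what is visible of it).
Readings, each from a call of its own:
- robot.current_time_s(): time.
- robot.current_joint_positions(): joint angles.
- robot.current_dq(): joint speeds.
- robot.current_joint_torque(): joint torques, N m.
- robot.current_tool_pos(): TCP position.
- robot.current_eef_rot(): TCP orientation.
- robot.current_contact_force(): force on the tool from outside, world axes, zero at the start.
- robot.current_torque(): the same for the moment, N m.
- robot.current_finger_gap(): opening from 0.0 (shut) to 1.0 (fully open).
Only numpy, scipy, OpenCV 4.12 (cv2) and the standard library are available. Lean on these libraries where they do the work, as an engineer would, in place of code of your own. Each camera call takes 0.05 s, during which the arm holds its last target.

## Task

Check the pressure in the steel flask: take the blue stick gauge out of its wooden rest and press it straight down over the brass valve stem on the flask's cap, gently (never more than 25 N) but fully home to the end of the stem's sprung travel, holding it there for about a second so that the pressure pushes the white rod out to its true reading. Then stand the gauge back upright in its rest and let go, with the rod still out for me to read: never touch the rod, and leave the egg cups, the measuring cup and the funnel where they are.

Things in the scene. Friction and masses are not known exactly. Their poses are not given: they have to be found in the camera images.
- gauge: Loose round stick gauge, 70 to 140 g, upright in the rest at the start. Origin: centre of its open lower end, z up. Blue barrel 24 mm across from z = 22 to 110 mm: grip here, about z = 75 to 95. Black rubber head below: bell mouth 33 mm across (26 inside), narrowing by z = 8 mm to 26 across with a 19 mm bore, which ends at a flat seat at z = 16 mm that pushes on the stem's top.
- rod (a joint): How far (m) the gauge's white 8 mm rod is out of the barrel's top: 0 at the start (red tip 3 mm above the barrel), at most 0.025. Pressing the gauge fully onto the stem drives it out 8 to 18 mm by the flask's hidden pressure; light friction (0.4 N) keeps it there. A half press gives a false low reading or none.
- stem (a joint): How far (m) the flask's brass valve stem is pressed down: 0 free, 0.006 fully down at a hard stop; fully open beyond 0.0052. Its spring needs about 3.5 N to begin to move and about 9 N to reach the stop; beyond it the force climbs steeply.
- cap_top (a point): Centre of the top of the flask's black screw cap (47 mm wide), 138 mm above the ledge, z up; the steel flask is fixed, 76 mm across. The upright brass valve stem, 16 mm across, chamfered at the top, stands on this point; its free top is 26 to 50 mm above the cap (differs each time, not measured: find it by touch).
- rest: Fixed light wooden block, 85 x 85 x 30 mm, origin at the centre of its underside, z up. In the middle of its top is a round socket, 41 mm wide and 15 mm deep, so that the gauge's origin stands 15 mm above the block's underside when it is home.
- egg_cup_a: Green plastic egg cup, 48 mm across and 52 mm high, origin at the centre of its underside; leave alone.
- egg_cup_b: The other green plastic egg cup, same size and origin; leave alone.
- measuring_cup: Aluminium measuring cup, 76 mm across and 75 mm high, handle out to 62 mm on its own +y side, origin at the centre of its underside; leave alone.
- funnel: Orange plastic funnel standing mouth down, 90 mm across and 105 mm high, origin at the centre of its mouth on the ledge; leave alone.
Mind the look-alikes: they are no part of the job. Of the things shaped like the rest, the wooden one is meant. Of the things that look like the part that bears stem, the smaller one is meant.

How it is judged:
By the outcome, as a careful person would: the job done as asked, in the order asked, and still so for the second after the job is handed in, with the robot touching nothing.
It also fails if it takes over 72 s, if anything falls off the work surface, if the arm or the gripper's body presses on something with over 40 N, if the wrist force passes 120 N, or if a joint passes its speed limit or range.

## Working session

There is one attempt and no reset: what is moved stays moved. The work goes in short steps, each a Python script; the robot and the scene stay as the last script left them, time stands still between calls to the robot, and variables do not carry over. Pictures are saved under pics/ and viewed, and the job is handed in when it is done.

```bash
mkdir -p pics; ls; cat > h.py <<'E'
import numpy as np,cv2,sys
from station import robot,fingers,vision,workorder,recognise
def save(n,img): cv2.imwrite('pics/'+n+'.png',cv2.cvtColor(img,cv2.COLOR_RGB2BGR))
E
python3 - <<'E'
from h import *
for c in ['scene','top','wrist']:
    im=vision.grab_frame(c); save(c+'0',im)
    k=vision.calibration(c); print(c,{a:np.round(b,4).tolist() for a,b in k.items()})
    if c!='wrist':
        for l in ['gauge','cap_top','stem','rest','egg_cup_a','measuring_cup','funnel']:
            try: print(l,[(np.round(d['rect']).astype(int).tolist(),round(d['p'],2)) for d in recognise(l,c)])
            except Exception as e: print(l,e)
print(robot.current_time_s(),robot.current_tool_pos(),robot.current_eef_rot())
E
```

```text
pics
scene {'mtx': [[502.8091, 0.0, 321.5309], [0.0, 502.8091, 241.7541], [0.0, 0.0, 1.0]], 'k1': 0.0368, 'extrinsics': [[0.1716, 0.9852, -0.0017, -0.0859], [-0.7506, 0.1319, 0.6475, 0.3208], [0.6381, -0.1099, 0.7621, -1.4088], [0.0, 0.0, 0.0, 1.0]]}
gauge [([394, 236, 20, 43], 0.59)]
cap_top [([234, 266, 44, 76], 0.78), ([180, 354, 49, 56], 0.71), ([231, 196, 60, 110], 0.63)]
stem [([223, 234, 10, 5], 0.59), ([234, 265, 48, 76], 0.52), ([218, 150, 7, 18], 0.43)]
rest [([327, 286, 58, 52], 0.95), ([370, 204, 45, 37], 0.91), ([390, 258, 57, 44], 0.84)]
egg_cup_a [([347, 333, 25, 33], 0.72), ([325, 231, 18, 30], 0.61), ([390, 256, 55, 44], 0.55)]
measuring_cup [([484, 311, 49, 56], 0.89), ([347, 334, 23, 34], 0.67), ([390, 256, 54, 46], 0.43)]
funnel [([180, 356, 50, 59], 0.57)]
top {'mtx': [[497.3972, 0.0, 310.0827], [0.0, 497.3972, 234.2974], [0.0, 0.0, 1.0]], 'k1': -0.0882, 'extrinsics': [[-0.1558, -0.9878, -0.0037, 0.0684], [0.9646, -0.1529, 0.2147, -0.555], [-0.2127, 0.0299, 0.9767, -1.1381], [0.0, 0.0, 0.0, 1.0]]}
gauge [([244, 270, 12, 18], 0.58)]
cap_top [([389, 305, 61, 53], 0.91), ([380, 241, 35, 42], 0.79)]
stem [([406, 297, 13, 7], 0.69), ([290, 191, 24, 27], 0.57)]
rest [([301, 239, 49, 47], 0.77), ([260, 338, 48, 47], 0.55)]
egg_cup_a [([289, 193, 18, 23], 0.74), ([304, 295, 16, 21], 0.69)]
measuring_cup [([182, 207, 40, 37], 0.59)]
funnel [([412, 181, 34, 33], 0.66)]
wrist {'mtx': [[417.8628, 0.0, 324.9683], [0.0, 417.8628, 241.5305], [0.0, 0.0, 1.0]], 'k1': -0.0325, 'T_tool_cam': [[0.0006, 0.9546, 0.2978, 0.0758], [1.0, -0.0005, -0.0004, 0.0002], [-0.0003, 0.2978, -0.9546, -0.1461], [0.0, 0.0, 0.0, 1.0]]}
0.85 [0.19157167 0.51557749 0.22748668] [-1.79999673e+02  9.70912594e-04  1.59618371e+02]
```

View pics/scene0.png

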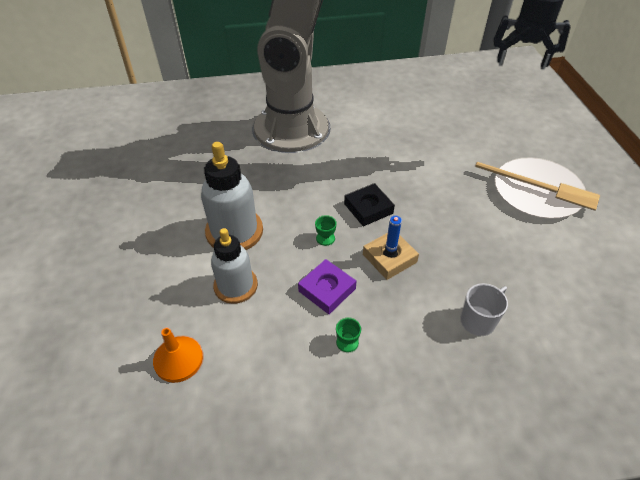

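View pics/top0.png

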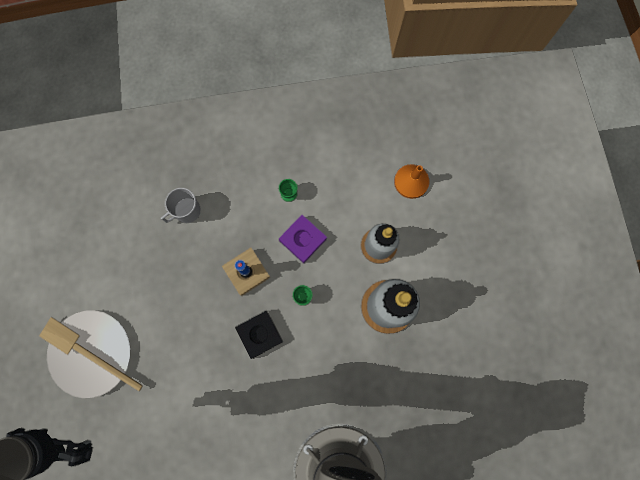

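View pics/wrist0.png

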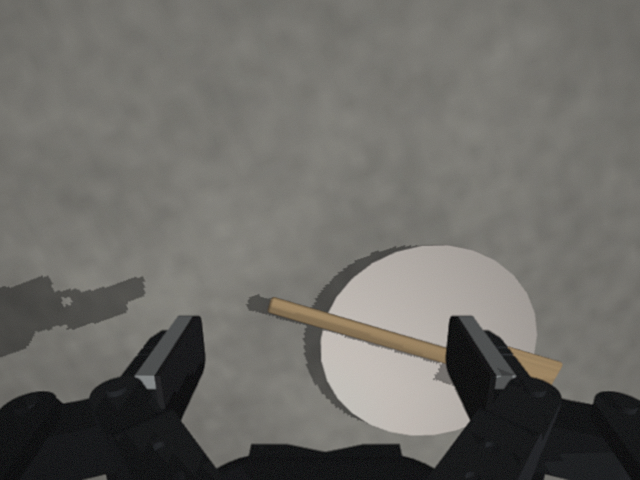

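```bash
python3 - <<'E'
import cv2,numpy as np
s=cv2.imread('pics/scene0.png');t=cv2.imread('pics/top0.png')
a=cv2.resize(s[200:300,360:430],None,fx=5,fy=5,interpolation=cv2.INTER_CUBIC)
b=cv2.resize(s[220:310,200:275],None,fx=5,fy=5,interpolation=cv2.INTER_CUBIC)
cv2.imwrite('pics/c1.png',np.hstack([a[:450],b[:450]]))
a=cv2.resize(t[245:300,215:275],None,fx=6,fy=6,interpolation=cv2.INTER_CUBIC)
b=cv2.resize(t[215:270,350:410],None,fx=6,fy=6,interpolation=cv2.INTER_CUBIC)
cv2.imwrite('pics/c2.png',np.hstack([a,b]))
E
```

```text
(no output)
```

View pics/c1.png

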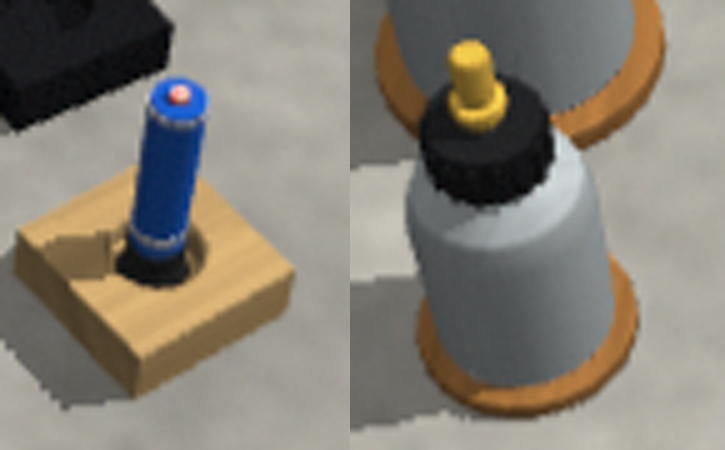

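View pics/c2.png

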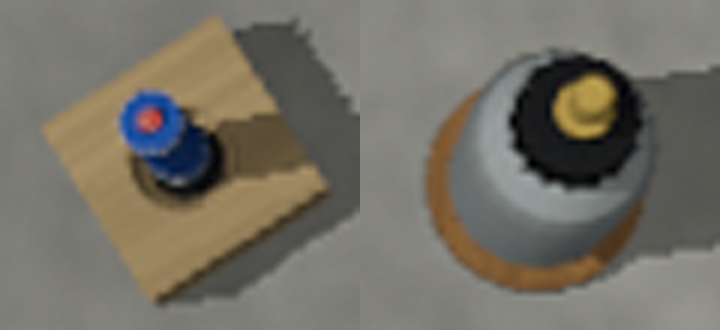

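```bash
cat >> h.py <<'E'
from scipy.optimize import least_squares,brentq
def ray(c,uv,pose=None):
    k=vision.calibration(c);K=k['mtx']
    d=np.array([(uv[0]-K[0][2])/K[0][0],(uv[1]-K[1][2])/K[1][1]])
    rd=np.linalg.norm(d); r=rd
    for _ in range(30): r=rd/(1+k['k1']*r*r)
    d=d*(r/rd) if rd>0 else d
    v=np.array([d[0],-d[1],-1.])
    if c=='wrist': T=pose@np.array(k['T_tool_cam'])
    else: T=np.linalg.inv(np.array(k['extrinsics']))
    return T[:3,3],T[:3,:3]@v/np.linalg.norm(v)
def proj(c,p,pose=None):
    k=vision.calibration(c);K=np.array(k['mtx'])
    E=np.linalg.inv(pose@np.array(k['T_tool_cam'])) if c=='wrist' else np.array(k['extrinsics'])
    q=E@np.r_[p,1]; d=np.array([q[0],-q[1]])/-q[2]; d=d*(1+k['k1']*(d@d))
    return np.array([K[0,0]*d[0]+K[0,2],K[1,1]*d[1]+K[1,2]])
def tri(rays):
    A=np.zeros((3,3));b=np.zeros(3)
    for o,d in rays:
        P=np.eye(3)-np.outer(d,d);A+=P;b+=P@o
    x=np.linalg.solve(A,b); return x,[np.linalg.norm((np.eye(3)-np.outer(d,d))@(x-o)) for o,d in rays]
def atz(r,z): o,d=r; return o+d*(z-o[2])/d[2]
def pose():
    from scipy.spatial.transform import Rotation as R
    T=np.eye(4);T[:3,3]=robot.current_tool_pos();T[:3,:3]=R.from_euler('xyz',robot.current_eef_rot(),degrees=True).as_matrix();return T
E
python3 - <<'E'
from h import *
np.set_printoptions(precision=4,suppress=True)
print('tip',tri([ray('scene',(396,219)),ray('top',(240,264.7))]))
print('tip@.128',atz(ray('scene',(396,219)),.128),atz(ray('top',(240,264.7)),.128))
print('stem',tri([ray('scene',(224.2,229)),ray('top',(390.5,229.5))]))
print('cap',atz(ray('top',(386.2,234.7)),.133))
C=[atz(ray('top',(215+x/6,245+y/6)),.03) for x,y in [(218,18),(328,182),(157,299),(42,128)]]
print('rest',np.mean(C,0),C)
S=[atz(ray('scene',(360+x/5,200+y/5)),.03) for x,y in [(138,165),(295,272),(135,358),(15,235)]]
print('restS',np.mean(S,0),S)
for c in ['bigcap']: print(tri([ray('scene',(218,147)),ray('top',(403,298.5))]))
print(tri([ray('scene',(325,219)),ray('top',(303,293))]))
print(tri([ray('scene',(347,322)),ray('top',(288.5,186.5))]))
E
```

```text
tip (array([0.5006, 0.1509, 0.1245]), [np.float64(0.0011558078039560062), np.float64(0.001155807803955955)])
tip@.128 [0.5038 0.1508 0.128 ] [0.4997 0.1494 0.128 ]
stem (array([ 0.5166, -0.1868,  0.1777]), [np.float64(0.00313502597207901), np.float64(0.003135025972079037)])
cap [ 0.5151 -0.1869  0.133 ]
rest [0.4994 0.1486 0.03  ] [array([0.554 , 0.1282, 0.03  ]), array([0.4799, 0.093 , 0.03  ]), array([0.4436, 0.1678, 0.03  ]), array([0.5199, 0.2054, 0.03  ])]
restS [0.5059 0.1461 0.03  ] [array([0.455 , 0.1563, 0.03  ]), array([0.5256, 0.2066, 0.03  ]), array([0.5583, 0.1279, 0.03  ]), array([0.4849, 0.0938, 0.03  ])]
(array([ 0.3613, -0.177 ,  0.242 ]), [np.float64(0.001376089512898191), np.float64(0.001376089512898168)])
(array([0.4215, 0.0205, 0.0653]), [np.float64(0.0010921967922333702), np.float64(0.0010921967922333559)])
(array([0.6841, 0.0151, 0.0673]), [np.float64(0.00043228294777463084), np.float64(0.00043228294777462916)])
```

The wanted pieces, and what could be mistaken for them:
- **Rest:** the wooden one at scene (390,256). Purple (327,286) and black (370,204) are decoys.
- **Flask:** the smaller one at scene (234,266). The larger at (231,196) is a decoy.
- **Gauge:** there is only one, at (395,236), with its red tip at (396,219).

The crops confirm the wooden block with the blue gauge, and the small flask with its brass stem.

```bash
python3 - <<'E'
from h import *
robot.move_to([0.502,0.15,0.30],[180,0,90])
P=pose(); im=vision.grab_frame('wrist'); save('w1',im); np.save('w1p.npy',P)
print(P,robot.current_time_s(),robot.current_joint_positions())
for p in [(.5006,.1509,.1245),(.502,.148,.03)]: print(proj('wrist',p,P))
print(robot.current_contact_force())
E
```

```text
[[-4.12927485e-03  9.99990633e-01 -1.29703635e-03  5.01239204e-01]
 [ 9.99991236e-01  4.13016554e-03  6.84784838e-04  1.52301891e-01]
 [ 6.90135398e-04 -1.29419732e-03 -9.99998924e-01  2.99476973e-01]
 [ 0.00000000e+00  0.00000000e+00  0.00000000e+00  1.00000000e+00]] 2.6667 [-43.56900424  14.14210081  31.81254581  83.5343842   -7.47483041
  84.48541078 -11.57322646]
[323.826039   214.48255862]
[325.4571582  195.31373285]
[-0.45913395 -0.06961812  0.62869396]
```

View pics/w1.png

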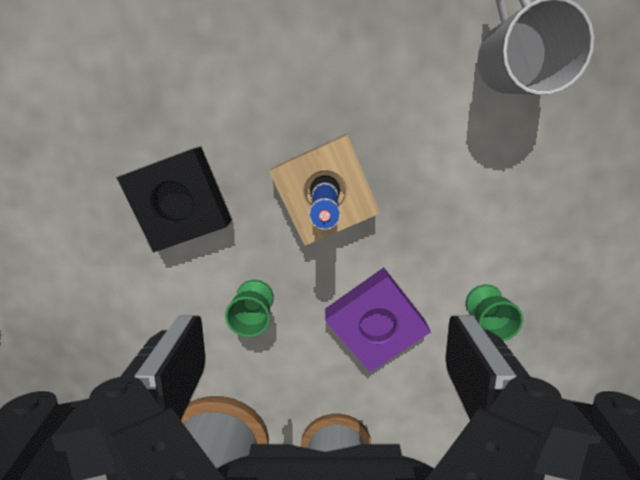

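```bash
python3 - <<'E'
from h import *
np.set_printoptions(precision=4,suppress=True)
im=cv2.imread('pics/w1.png'); c=cv2.resize(im[120:260,255:395],None,fx=4,fy=4,interpolation=cv2.INTER_CUBIC); cv2.imwrite('pics/c3.png',c)
P=np.load('w1p.npy')
hsv=cv2.cvtColor(im,cv2.COLOR_BGR2HSV)
m=((hsv[...,0]<8)|(hsv[...,0]>172))&(hsv[...,1]>60)&(hsv[...,2]>120)
m[:190]=0;m[240:]=0;m[:,:300]=0;m[:,350:]=0
ys,xs=np.nonzero(m);print(len(xs),xs.mean(),ys.mean())
print(atz(ray('wrist',(xs.mean(),ys.mean()),P),.128))
print(robot.current_tool_pos(),robot.current_eef_rot())
E
```

```text
47 324.5531914893617 214.89361702127658
[0.5012 0.1514 0.128 ]
[0.5013 0.1522 0.2995] [-179.9351   -0.0269   90.2377]
```

View pics/c3.png

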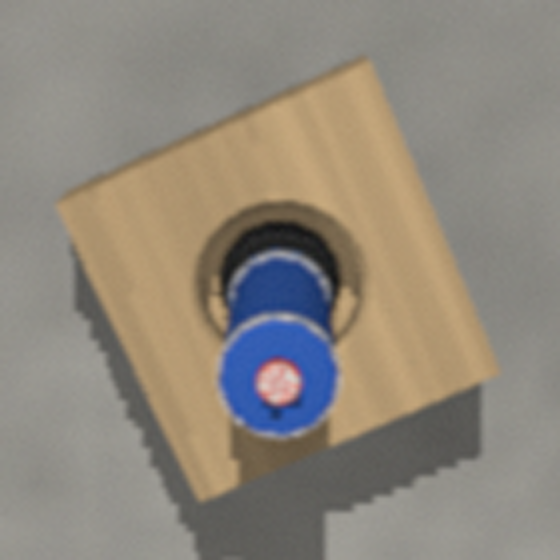

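```bash
python3 - <<'E'
from h import *
np.set_printoptions(precision=4,suppress=True)
P=np.load('w1p.npy')
C=[atz(ray('wrist',(255+(x)/4,120+(y)/4),P),.03) for x,y in [(60,200),(368,58),(498,372),(200,500)]]
print('rest',np.mean(C,0)); print(atz(ray('wrist',(255+281/4,120+282/4),P),.03))
robot.line_to([.5012,.1514,.20],[180,0,90],velocity=.12)
p=robot.current_tool_pos();print(p)
print(robot.line_to([.5012,.1514,.101],[180,0,90],velocity=.08,f_stop=6))
print(robot.current_tool_pos(),robot.current_eef_rot(),robot.current_contact_force(),robot.current_time_s())
P=pose(); save('w2',vision.grab_frame('wrist'))
E
```

```text
rest [0.5019 0.1516 0.03  ]
[0.5018 0.1529 0.03  ]
[0.5019 0.1516 0.2008]
False
[0.5018 0.1515 0.1016] [179.9264  -0.0286  90.0006] [-0.1831  0.604   1.0202] 5.0333
```

View pics/w2.png

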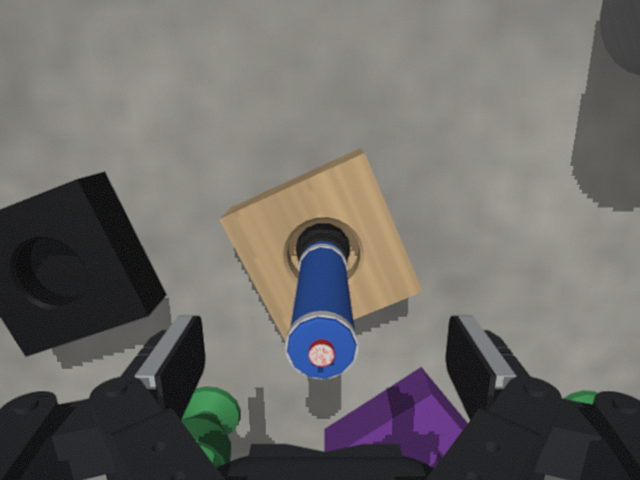

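```bash
python3 - <<'E'
from h import *
np.set_printoptions(precision=4,suppress=True)
P=pose(); print('tip est',atz(ray('wrist',(321,353),P),.128))
fingers.gripper_to(0.0,70)
print(robot.current_finger_gap(),robot.current_tool_pos(),robot.current_contact_force(),robot.current_time_s())
robot.pause(.2)
print(robot.current_contact_force(),robot.current_torque())
robot.line_to([.5012,.1514,.27],[180,0,90],velocity=.12)
robot.pause(.2)
print(robot.current_finger_gap(),robot.current_tool_pos(),robot.current_contact_force(),robot.current_time_s())
P=pose();np.save('w3p.npy',P); save('w3',vision.grab_frame('wrist'))
E
```

```text
tip est [0.5006 0.152  0.128 ]
0.2517351192262897 [0.5015 0.1515 0.1013] [-0.9492 -0.1897  2.4116] 5.6917
[-1.0026  0.3933  4.1692] [-0.0174  0.1399 -0.015 ]
0.24928031986213905 [0.5009 0.1514 0.2695] [ 0.0041  0.4976 -1.997 ] 7.65
```

View pics/w3.png

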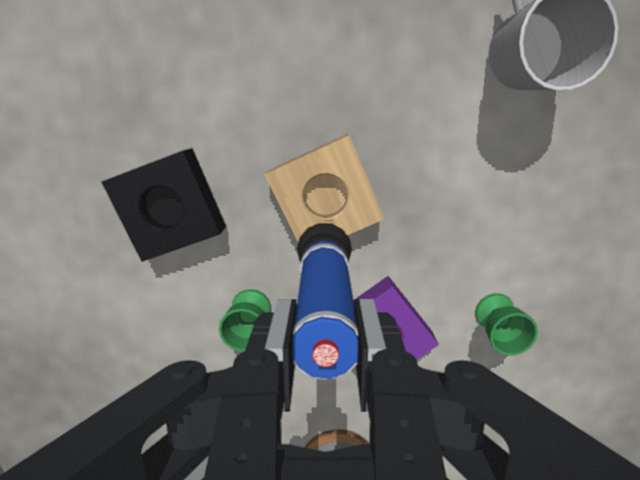

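```bash
python3 - <<'E'
from h import *
np.set_printoptions(precision=4,suppress=True)
P=np.load('w3p.npy')
print('tip held',atz(ray('wrist',(326,353),P),P[2,3]-.0863+.113), 'mouth pred',proj('wrist',P[:3,3]+[0,0,-.0863],P))
print('socket',atz(ray('wrist',(325.5,194.5),P),.03))
robot.line_to([.5012,.10,.34],[180,0,90],velocity=.2)
robot.line_to([.515,-.217,.34],[180,0,90],velocity=.2)
robot.pause(.3)
P=pose();np.save('w4p.npy',P); save('w4',vision.grab_frame('wrist'))
print(P[:3,3],robot.current_contact_force(),robot.current_time_s())
print(proj('wrist',(.5166,-.1868,.1777),P))
E
```

```text
tip held [0.5015 0.152  0.2962] mouth pred [324.4842 247.5136]
socket [0.5017 0.1533 0.03  ]
[ 0.5151 -0.2165  0.34  ] [ 0.1723  0.0574 -1.8236] 10.3667
[326.3928 177.3551]
```

View pics/w4.png

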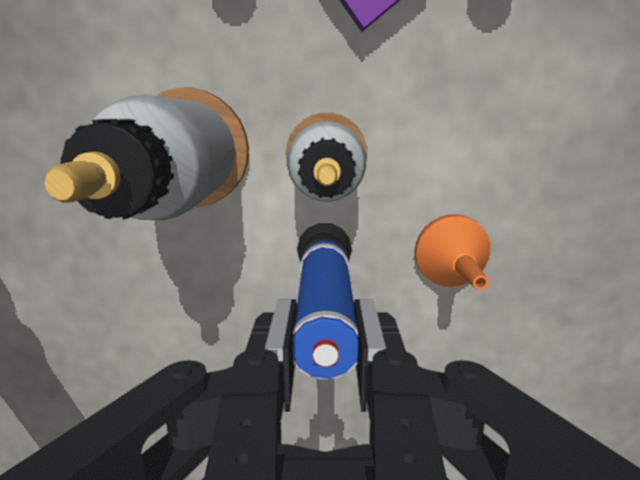

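```bash
python3 - <<'E'
import cv2,numpy as np
im=cv2.imread('pics/w4.png')
a=cv2.resize(im[130:210,280:375],None,fx=6,fy=6,interpolation=cv2.INTER_CUBIC)
b=cv2.resize(im[215:275,280:375],None,fx=6,fy=6,interpolation=cv2.INTER_CUBIC)
cv2.imwrite('pics/c4.png',a);cv2.imwrite('pics/c5.png',b)
E
```

```text
(no output)
```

View pics/c4.png

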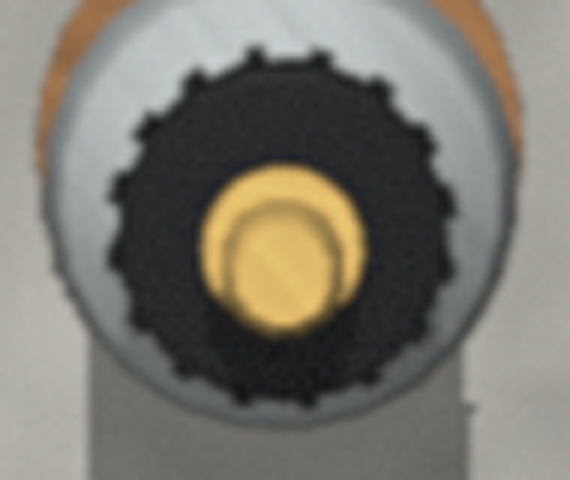

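View pics/c5.png

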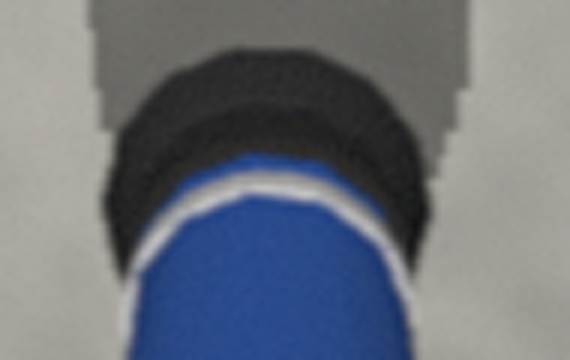

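```bash
python3 - <<'E'
from h import *
np.set_printoptions(precision=4,suppress=True)
P=np.load('w4p.npy')
for z in (.164,.17,.178,.184,.188): print(z,atz(ray('wrist',(326.8,175),P),z))
print('cap',atz(ray('wrist',(327.3,168),P),.134), 'stem tri all', tri([ray('wrist',(326.8,175),P),ray('scene',(224.2,229)),ray('top',(390.5,229.5))]))
print(proj('wrist',(.5155,-.1868,.138),P))
# mouth ring
th=np.linspace(0,2*np.pi,72)
for off in (0,.001,.002):
  R=np.array([proj('wrist',P[:3,3]+[.0165*np.cos(t),off+.0165*np.sin(t),-.0863],P) for t in th])
  print(off,R[:,0].min(),R[:,0].max(),R[:,1].min())
# barrel top rim radius .012
for zz in (.110,):
  R=np.array([proj('wrist',P[:3,3]+[.012*np.cos(t),.0006+.012*np.sin(t),-.0863+zz],P) for t in th]);print(R.min(0),R.max(0))
E
```

```text
0.164 [ 0.517 -0.187  0.164]
0.17 [ 0.5169 -0.1862  0.17  ]
0.178 [ 0.5169 -0.185   0.178 ]
0.184 [ 0.5169 -0.1842  0.184 ]
0.188 [ 0.5168 -0.1836  0.188 ]
cap [ 0.5176 -0.1855  0.134 ] stem tri all (array([ 0.5167, -0.1862,  0.1778]), [np.float64(0.0011915726351397018), np.float64(0.002541103644268942), np.float64(0.003730594377441272)])
[324.8474 170.1905]
0 296.12265717876426 352.50658088641734 220.25561559384735
0.001 296.0900682385305 352.54265188332755 218.56225501436143
0.002 296.0574285114019 352.57878351567956 216.86476491400978
[288.3338 315.823 ] [360.1716 378.7391]
```

```bash
python3 - <<'E'
from h import *
for n in ('w2','w3','w4'):
    im=cv2.imread(f'pics/{n}.png')
    cv2.imwrite(f'pics/d_{n}.png',cv2.resize(im[295:395,270:380],None,fx=4,fy=4,interpolation=cv2.INTER_CUBIC))
cv2.imwrite('pics/d.png',np.hstack([cv2.resize(cv2.imread(f'pics/d_{n}.png'),None,fx=.6,fy=.6) for n in('w2','w3','w4')]))
E
```

```text
(no output)
```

View pics/d.png

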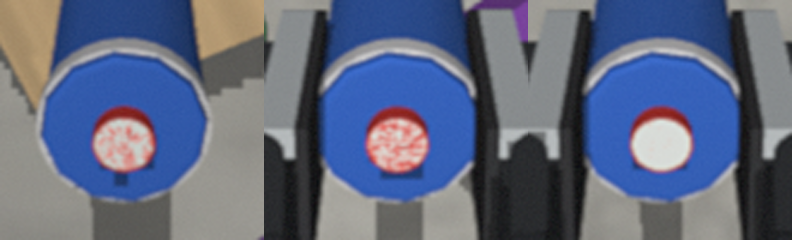

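```bash
python3 - <<'E'
from h import *
cv2.imwrite('pics/e.png',np.hstack([cv2.resize(cv2.imread(f'pics/{n}.png')[210:280,285:365],None,fx=3.3,fy=3.3,interpolation=cv2.INTER_CUBIC) for n in('w2','w3','w4')]))
for n in ('w2','w3','w4'):
    im=cv2.imread(f'pics/{n}.png').astype(int); print(n,[(r,im[r,318:330].mean(0).astype(int).tolist()) for r in range(216,252)])
E
```

```text
w2 [(216, [112, 150, 177]), (217, [84, 112, 132]), (218, [63, 83, 97]), (219, [62, 81, 95]), (220, [68, 89, 104]), (221, [70, 92, 108]), (222, [67, 88, 103]), (223, [43, 55, 62]), (224, [24, 25, 26]), (225, [23, 22, 22]), (226, [23, 24, 23]), (227, [23, 23, 22]), (228, [24, 24, 24]), (229, [31, 31, 31]), (230, [39, 39, 39]), (231, [43, 42, 42]), (232, [41, 41, 42]), (233, [35, 34, 35]), (234, [32, 32, 32]), (235, [32, 32, 32]), (236, [31, 33, 32]), (237, [32, 32, 33]), (238, [35, 36, 36]), (239, [37, 40, 40]), (240, [51, 42, 39]), (241, [93, 55, 38]), (242, [124, 65, 36]), (243, [131, 86, 70]), (244, [136, 125, 122]), (245, [145, 145, 146]), (246, [165, 163, 163]), (247, [164, 147, 142]), (248, [138, 94, 78]), (249, [126, 66, 37]), (250, [127, 66, 36]), (251, [127, 67, 38])]
w3 [(216, [88, 116, 136]), (217, [101, 135, 159]), (218, [120, 161, 189]), (219, [119, 160, 188]), (220, [106, 141, 166]), (221, [112, 150, 176]), (222, [110, 147, 172]), (223, [70, 89, 102]), (224, [43, 43, 44]), (225, [42, 42, 41]), (226, [44, 44, 44]), (227, [44, 45, 45]), (228, [44, 44, 44]), (229, [45, 44, 4
[... 585 characters left out ...]
 (220, [104, 108, 109]), (221, [104, 108, 109]), (222, [98, 102, 103]), (223, [63, 65, 65]), (224, [42, 42, 42]), (225, [43, 43, 42]), (226, [43, 44, 44]), (227, [44, 43, 44]), (228, [43, 44, 43]), (229, [44, 44, 44]), (230, [44, 44, 43]), (231, [47, 47, 47]), (232, [43, 43, 43]), (233, [38, 38, 37]), (234, [35, 35, 35]), (235, [35, 35, 35]), (236, [36, 36, 35]), (237, [36, 36, 36]), (238, [40, 41, 41]), (239, [41, 43, 44]), (240, [64, 48, 44]), (241, [110, 62, 39]), (242, [136, 72, 42]), (243, [144, 101, 86]), (244, [150, 141, 141]), (245, [161, 162, 164]), (246, [184, 181, 182]), (247, [173, 149, 142]), (248, [147, 94, 73]), (249, [138, 71, 40]), (250, [139, 73, 40]), (251, [139, 73, 41])]
```

View pics/e.png

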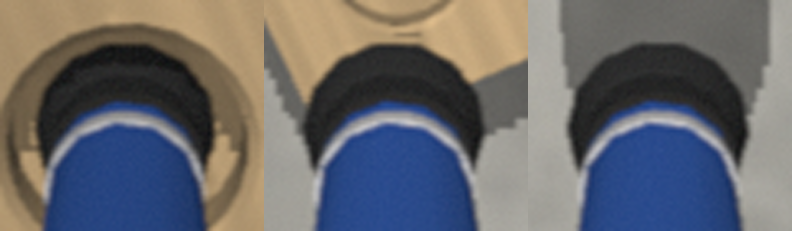

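```bash
python3 - <<'E'
from h import *
np.set_printoptions(precision=4,suppress=True)
robot.line_to([.5165,-.1855,.30],[180,0,90],velocity=.1)
robot.line_to([.5165,-.1855,.285],[180,0,90],velocity=.05,f_stop=3)
robot.pause(.3)
P=pose();np.save('w5p.npy',P); a=vision.grab_frame('wrist'); save('w5',a)
b=vision.grab_frame('scene'); c=vision.grab_frame('top'); save('s5',b);save('t5',c)
print(P[:3,3],robot.current_eef_rot(),robot.current_contact_force(),robot.current_time_s())
z=lambda i,r0,r1,c0,c1,f:cv2.resize(i[r0:r1,c0:c1],None,fx=f,fy=f,interpolation=cv2.INTER_CUBIC)
save('c6',np.hstack([z(b,180,260,195,255,6),z(c,190,270,360,420,6)]))
save('c7',z(a,150,280,260,390,4.5))
for n in('scene','top'): print(n,proj(n,P[:3,3]+[0,0,-.0863]),proj(n,P[:3,3]+[0,0,.024]))
E
```

```text
[ 0.5166 -0.1856  0.2852] [179.987    0.0028  90.0007] [ 0.3227 -0.397  -0.9266] 11.925
scene [221.3842 220.9981] [210.9447 175.1235]
top [389.9623 227.5138] [398.7359 214.4069]
```

View pics/c6.png

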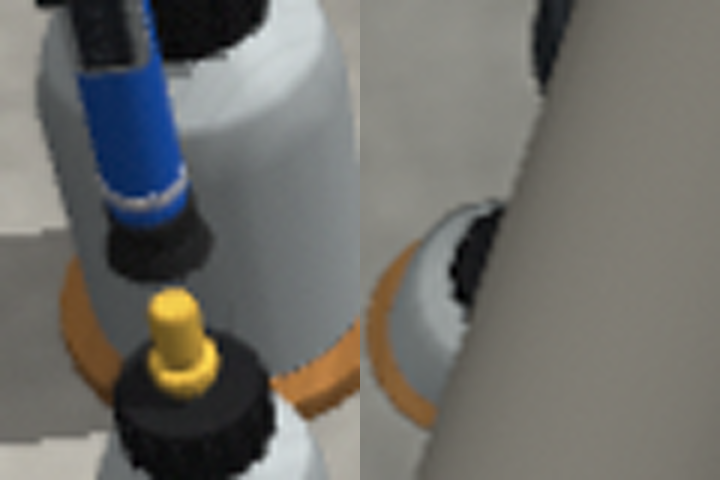

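View pics/c7.png

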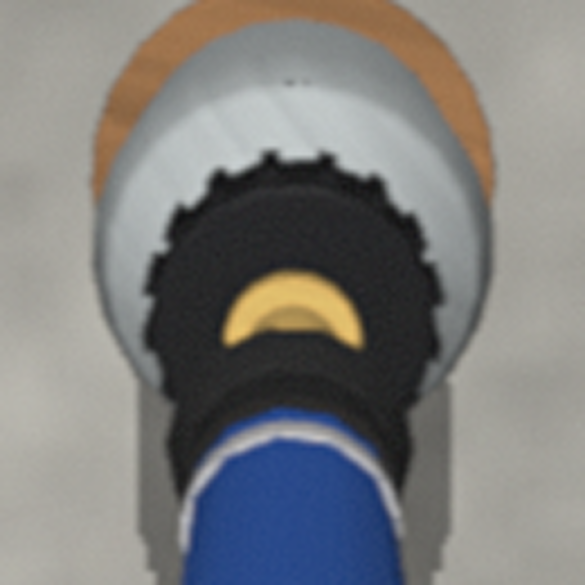

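```bash
python3 - <<'E'
from h import *
np.set_printoptions(precision=2,suppress=True)
P=np.load('w5p.npy'); th=np.linspace(0,2*np.pi,180)
def ring(c,x,y,z,r):
    R=np.array([proj(c,(x+r*np.cos(t),y+r*np.sin(t),z),P) for t in th]); return np.r_[R.min(0),R.max(0)]
o=np.array([195,180,195,180])
for y in (-.1856,-.184,-.182):
    for z in (.172,.176,.18): print('scene stem crop',y,z,(ring('scene',.5166,y,z,.008)-o)*6)
    print('scene cap top',y,(ring('scene',.5166,y,.138,.0235)-o)*6)
print('scene mouth',(ring('scene',.5166,-.1856,.1989,.0165)-o)*6)
o=np.array([260,150,260,150])
for y in (-.1856,-.184,-.182):
    print('w cap',y,(ring('wrist',.5166,y,.138,.0235)-o)*4.5,(ring('wrist',.5166,y,.118,.0235)-o)*4.5)
print('w mouth',(ring('wrist',.5166,-.1856,.1989,.0165)-o)*4.5)
E
```

```text
scene stem crop -0.1856 0.172 [145.32 286.07 197.97 325.05]
scene stem crop -0.1856 0.176 [143.26 277.37 196.09 316.38]
scene stem crop -0.1856 0.18 [141.19 268.62 194.2  307.66]
scene cap top -0.1856 [112.49 321.03 262.87 434.72]
scene stem crop -0.184 0.172 [150.59 285.4  203.21 324.36]
scene stem crop -0.184 0.176 [148.55 276.71 201.35 315.7 ]
scene stem crop -0.184 0.18 [146.5  267.95 199.48 306.98]
scene cap top -0.184 [117.63 320.38 267.95 434.03]
scene stem crop -0.182 0.172 [157.17 284.57 209.77 323.51]
scene stem crop -0.182 0.176 [155.15 275.87 207.93 314.85]
scene stem crop -0.182 0.18 [153.12 267.12 206.08 306.13]
scene cap top -0.182 [124.06 319.57 274.31 433.16]
scene mouth [102.51 206.02 213.63 286.85]
w cap -0.1856 [142.97 176.9  434.95 459.89] [151.66 155.71 426.28 423.12]Traceback (most recent call last):
  File "<stdin>", line 13, in <module>
  File "<stdin>", line 5, in ring
  File "h.py", line 16, in proj
    k=vision.calibration(c);K=np.array(k['mtx'])
ValueError: time passes only in moves, steps and waits
```

```bash
python3 - <<'E'
s=open('h.py').read().replace("vision.calibration(c)","cal(c)")
s=s.replace("def ray(","import functools\n@functools.lru_cache(None)\ndef cal(c): return vision.calibration(c)\ndef ray(",1)
open('h.py','w').write(s)
E
python3 - <<'E'
from h import *
np.set_printoptions(precision=4,suppress=True)
robot.line_to([.5168,-.1845,.283],[180,0,90],velocity=.03)
robot.pause(.2); f0=robot.current_contact_force(); print(f0,robot.current_tool_pos())
r=robot.line_to([.5168,-.1845,.225],[180,0,90],velocity=.03,f_stop=3)
print(r,robot.current_tool_pos(),robot.current_contact_force()-f0,robot.current_time_s())
robot.pause(.2)
print(robot.current_tool_pos(),robot.current_contact_force()-f0,robot.current_torque(),robot.current_time_s())
a=vision.grab_frame('wrist');save('w6',a);b=vision.grab_frame('scene');save('s6',b)
z=lambda i,r0,r1,c0,c1,f:cv2.resize(i[r0:r1,c0:c1],None,fx=f,fy=f,interpolation=cv2.INTER_CUBIC)
save('c8',np.hstack([z(b,170,270,185,255,4.8),z(a,150,280,260,360,4.8)[:480]]) if 0 else z(b,170,270,185,255,4.8))
save('c9',z(a,150,280,260,390,4.5))
E
```

```text
[ 0.3893  0.7434 -0.9781] [ 0.5168 -0.1845  0.283 ]
True [ 0.5168 -0.1844  0.2437] [-0.6615 -0.617   6.0876] 13.6167
[ 0.5167 -0.1844  0.2439] [-1.1098  0.036   6.4113] [ 0.0233 -0.1306  0.0091] 13.8167
```

View pics/c8.png

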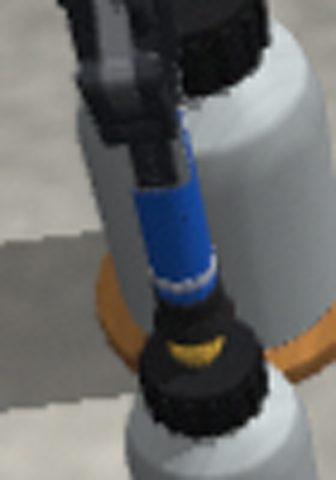

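View pics/c9.png

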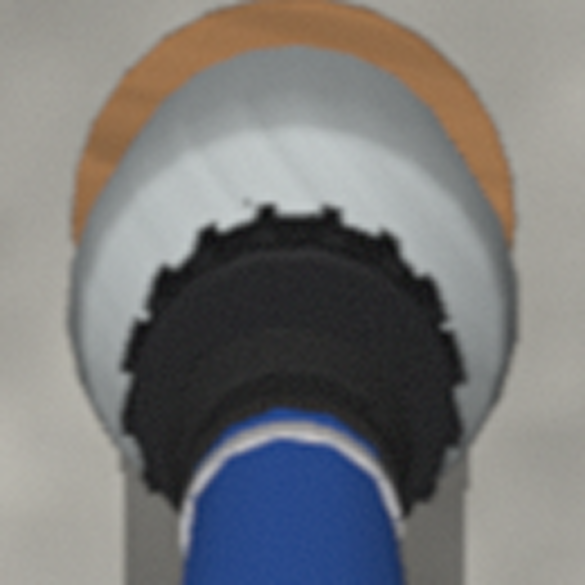

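```bash
python3 - <<'E'
from h import *
np.set_printoptions(precision=4,suppress=True)
f0=-.978
z=.2439
for i in range(14):
    z-=.0005
    fz=robot.current_contact_force()[2]-f0
    r=robot.line_to([.5168,-.1845,z],[180,0,90],velocity=.006,f_stop=max(2,15-fz))
    robot.pause(.08)
    f=robot.current_contact_force(); fz=f[2]-f0
    print(round(z,4),r,robot.current_tool_pos(),f, round(fz,2))
    if fz>12 or r: break
print(robot.current_time_s())
E
```

```text
0.2434 False [ 0.5167 -0.1846  0.2438] [-0.4276  0.6096  5.1377] 6.12
0.2429 False [ 0.5168 -0.1845  0.2433] [-0.7571 -0.3384  5.5556] 6.53
0.2424 False [ 0.5168 -0.1846  0.2429] [-0.8758  0.2034  5.6037] 6.58
0.2419 False [ 0.5168 -0.1846  0.2425] [-0.6076  0.3793  6.4132] 7.39
0.2414 False [ 0.5168 -0.1847  0.2423] [-1.9354  0.5399  7.1062] 8.08
0.2409 False [ 0.5168 -0.1847  0.2419] [-1.1071  0.4305  7.3185] 8.3
0.2404 False [ 0.5168 -0.1847  0.2415] [-1.2449 -0.1427  8.8668] 9.84
0.2399 False [ 0.5168 -0.1847  0.2411] [-1.3023  0.1518  8.3842] 9.36
0.2394 False [ 0.5168 -0.1847  0.2406] [-1.6449  0.5664  9.3731] 10.35
0.2389 False [ 0.5169 -0.1848  0.2402] [-2.1415  0.1857  9.9689] 10.95
0.2384 False [ 0.5169 -0.1848  0.2398] [-1.9185  0.0902  9.5408] 10.52
0.2379 False [ 0.5169 -0.1848  0.2394] [-1.8757  1.5408  9.8353] 10.81
0.2374 False [ 0.5169 -0.1848  0.239 ] [-0.8831  1.2038  9.9747] 10.95
0.2369 False [ 0.5169 -0.1848  0.2385] [-2.6121  0.9395 10.2408] 11.22
18.6583
```

```bash
python3 - <<'E'
from h import *
np.set_printoptions(precision=4,suppress=True)
f0=-.978
z=.2369
for i in range(16):
    z-=.0005
    fz=robot.current_contact_force()[2]-f0
    r=robot.line_to([.5168,-.1845,z],[180,0,90],velocity=.008,f_stop=max(2.5,18-fz))
    robot.pause(.08)
    f=robot.current_contact_force(); fz=f[2]-f0
    print(round(z,4),r,robot.current_tool_pos(),f, round(fz,2))
    if fz>15.5 or r: break
print(robot.current_time_s(),robot.current_finger_gap())
a=vision.grab_frame('wrist');save('w7',a);b=vision.grab_frame('scene');save('s7',b)
E
```

```text
0.2364 False [ 0.517  -0.1849  0.2385] [-2.1622  1.076  11.4111] 12.39
0.2359 False [ 0.517  -0.1851  0.2384] [-2.6735  0.9657 14.4625] 15.44
0.2354 False [ 0.5171 -0.1852  0.2384] [-4.0218  0.4922 15.6147] 16.59
19.6583 0.25173212651756044
```

View pics/w7.png

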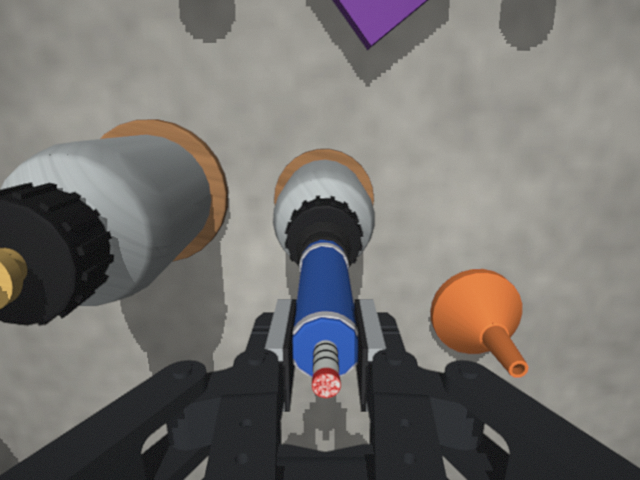

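The arm has reached the hard stop: the TCP is stuck at 0.2384 while the force climbs to about 16 N, and the rod is out (tip at 327,383). I'll hold there, then withdraw.

```bash
python3 - <<'E'
from h import *
np.set_printoptions(precision=4,suppress=True)
for i in range(6):
    robot.pause(.2); print(robot.current_tool_pos(),robot.current_contact_force()+[0,0,.978])
a=vision.grab_frame('wrist');save('w8',a)
p=robot.current_tool_pos()
robot.line_to([.5168,-.1845,.255],[180,0,90],velocity=.04)
robot.line_to([.5168,-.1845,.30],[180,0,90],velocity=.1)
robot.pause(.2)
P=pose();np.save('w9p.npy',P);a2=vision.grab_frame('wrist');save('w9',a2)
print(P[:3,3],robot.current_contact_force(),robot.current_finger_gap(),robot.current_time_s())
z=lambda i:cv2.resize(i[215:410,270:385],None,fx=2.6,fy=2.6,interpolation=cv2.INTER_CUBIC)
save('c10',np.hstack([z(a),z(a2)]))
E
```

```text
[ 0.5171 -0.1852  0.2384] [-2.6224  1.8233 16.3997]
[ 0.5171 -0.1852  0.2384] [-2.7779  0.6335 15.8107]
[ 0.5171 -0.1851  0.2384] [-3.4202  0.6523 16.4614]
[ 0.5171 -0.1852  0.2384] [-3.1217  1.721  15.7325]
[ 0.5171 -0.1851  0.2384] [-3.0279  2.1497 15.7057]
[ 0.5171 -0.1851  0.2384] [-3.3033  1.2148 15.947 ]
[ 0.5163 -0.1842  0.2991] [ 0.2458 -1.1935 -0.4091] 0.25061099551448796 22.5
```

View pics/c10.png

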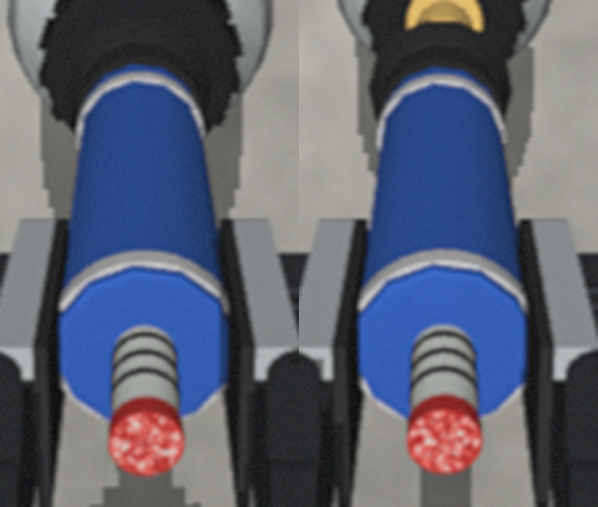

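```bash
python3 - <<'E'
from h import *
np.set_printoptions(precision=4,suppress=True)
for n in('w4','w9'):
    im=cv2.imread(f'pics/{n}.png').astype(int); print(n,[(r,im[r,318:330].mean(0).astype(int).tolist()) for r in range(238,250)])
robot.line_to([.5168,-.1845,.34],[180,0,90],velocity=.15)
robot.line_to([.5018,.1515,.27],[180,0,90],velocity=.22)
robot.line_to([.5018,.1515,.15],[180,0,90],velocity=.12)
robot.pause(.3)
P=pose();print(P[:3,3],robot.current_eef_rot(),robot.current_contact_force(),robot.current_time_s())
a=vision.grab_frame('wrist');save('w10',a)
E
```

```text
w4 [(238, [40, 41, 41]), (239, [41, 43, 44]), (240, [64, 48, 44]), (241, [110, 62, 39]), (242, [136, 72, 42]), (243, [144, 101, 86]), (244, [150, 141, 141]), (245, [161, 162, 164]), (246, [184, 181, 182]), (247, [173, 149, 142]), (248, [147, 94, 73]), (249, [138, 71, 40])]
w9 [(238, [40, 41, 41]), (239, [41, 42, 43]), (240, [63, 47, 42]), (241, [109, 61, 39]), (242, [134, 72, 42]), (243, [141, 99, 84]), (244, [148, 140, 139]), (245, [159, 159, 161]), (246, [181, 177, 177]), (247, [171, 146, 139]), (248, [144, 92, 72]), (249, [136, 70, 39])]
[0.502  0.1516 0.1504] [179.9579  -0.0251  90.007 ] [ 0.8023 -0.0874 -0.1336] 26.075
```

View pics/w10.png

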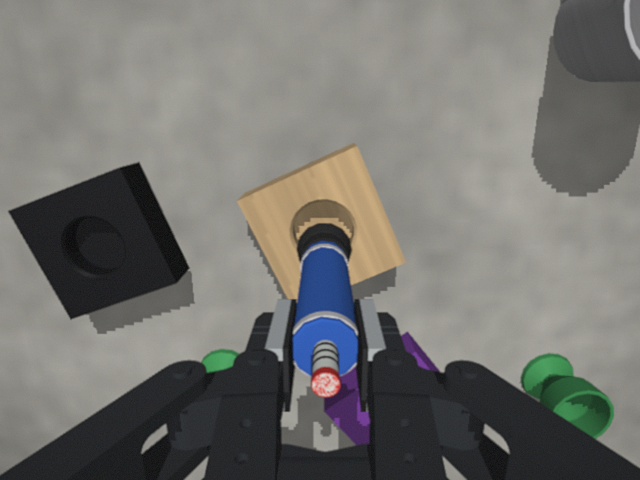

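```bash
python3 - <<'E'
from h import *
np.set_printoptions(precision=4,suppress=True)
robot.line_to([.5014,.1514,.112],[180,0,90],velocity=.08)
robot.pause(.2); print(robot.current_tool_pos(),robot.current_contact_force())
r=robot.line_to([.5014,.1514,.098],[180,0,90],velocity=.015,f_stop=2.5)
print(r,robot.current_tool_pos(),robot.current_contact_force(),robot.current_time_s())
a=vision.grab_frame('wrist');save('w11',a)
E
```

```text
[0.502  0.1515 0.1126] [ 0.4431 -0.1979 -1.8737]
True [0.5012 0.1514 0.1013] [-0.7437 -0.9524  4.1848] 27.6417
```

View pics/w11.png

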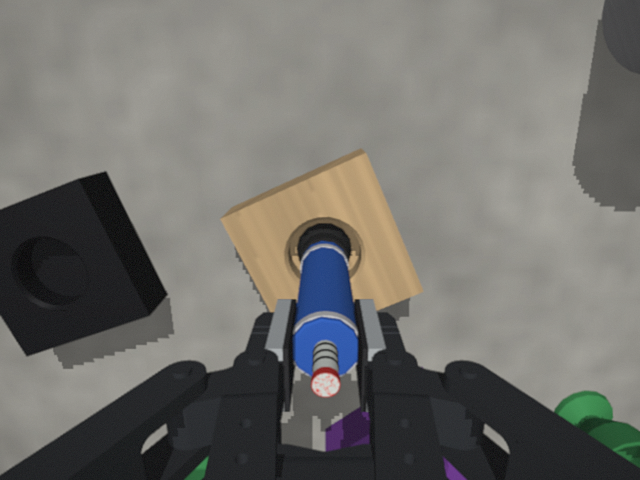

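Touchdown came at TCP z = 0.1013, the same height as the original grasp, with the gauge in the socket (mouth at 325,240) and the rod out. Releasing now.

```bash
python3 - <<'E'
from h import *
np.set_printoptions(precision=4,suppress=True)
fingers.gripper_to(1.0)
robot.pause(.2)
save('w12',vision.grab_frame('wrist'))
p=robot.current_tool_pos(); print(p)
robot.line_to([p[0],p[1],.20],[180,0,90],velocity=.1)
robot.line_to([p[0],p[1],.30],[180,0,90],velocity=.15)
robot.move_j([-72.004,17.813,.802,86.603,-.252,75.585,-1.558])
robot.pause(.3)
b=vision.grab_frame('scene');save('s12',b);c=vision.grab_frame('top');save('t12',c)
print(robot.current_time_s(),robot.current_contact_force())
z=lambda i,r0,r1,c0,c1,f:cv2.resize(i[r0:r1,c0:c1],None,fx=f,fy=f,interpolation=cv2.INTER_CUBIC)
save('c12',np.hstack([z(b,190,290,355,430,4.8),z(c,235,300,215,280,480/65)]))
save('c13',np.hstack([b,c])[::1,::1][:, ::2][::2])
E
```

```text
[0.5002 0.1512 0.1004]
32.7083 [-0.3387  0.3985 -0.7924]
```

View pics/c12.png

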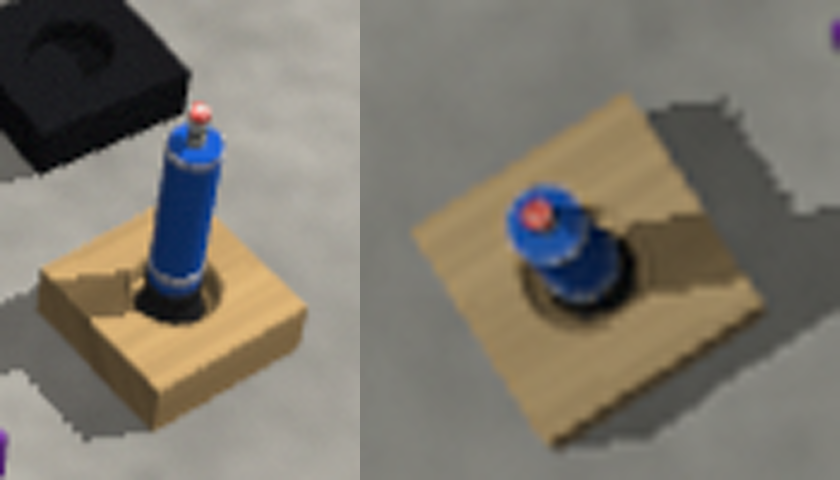

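View pics/s12.png

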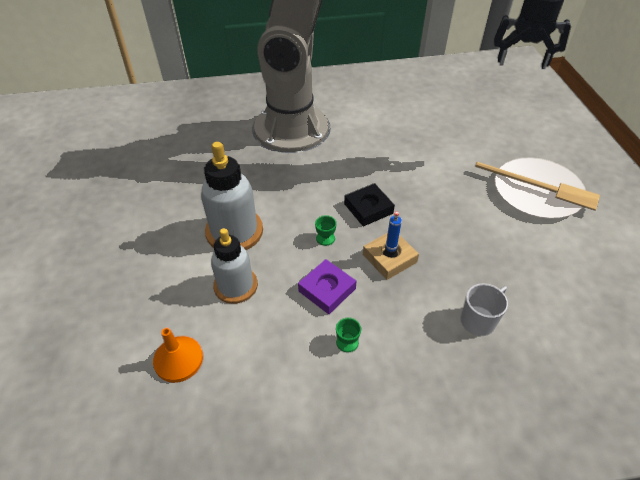

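View pics/w12.png

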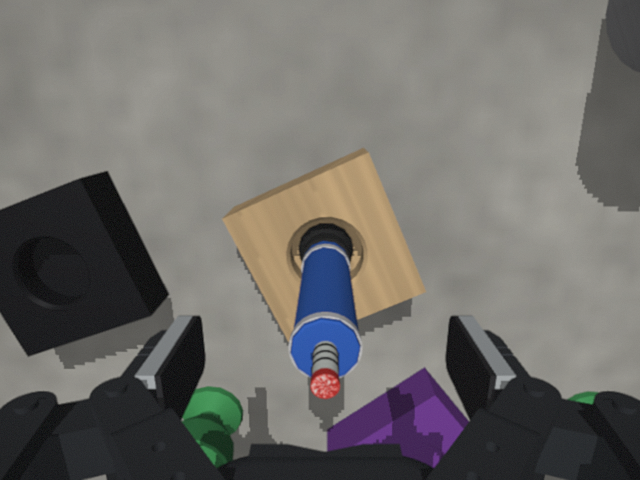

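The gauge stands upright in the wooden rest (scene 393,235) with its rod out. The egg cups, cup, funnel and flasks are at their original pixels.

```bash
python3 -c "
from h import *
workorder.close_job(); print(robot.current_time_s())"
```

```text
the job is handed in; nothing more can be done
the job is handed in; nothing more can be done
```

The pressure check is done: the gauge is back upright in the wooden rest and released, with the white rod still out for you to read. The job was handed in at about 33 s.

- **Press:** I pressed the gauge onto the stem of the smaller flask until the tool stopped moving while the force kept rising, which marks the end of the stem's travel. From first touch that was about 6 mm. I held it there for about 1.4 s at 16 to 17 N (limit 25 N).
- **Rod:** The wrist pictures show the rod coming out during the press and staying out through lifting, placing and release. Nothing touched it. I did not measure how far out it is.
- **Return:** The gauge touched down at the same height as where I first gripped it, and it had not slipped in the grip. The final pictures show it standing in the socket.
- **Other items:** The egg cups, measuring cup and funnel show no visible movement between the first and last scene pictures.
- **Disagreements:** The cameras differed by 1 to 3 mm on where the stem was. I settled it by viewing the gauge just above the stem. At full press there was a small sideways force of about 3 N.

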